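# Feed a carton past the spring stop

### The arm

A 6-joint arm with a two-finger parallel gripper is mounted at the origin on a cart in front of the work surface, level with it; the furniture and walls round the work are solid. World frame = base frame: x ahead of the robot, y to its left, z up, the work surface at z = 0. Lengths are in mm, angles in degrees, forces in N, time in s.
With the tool pointing down it reaches from about 300 to 850 mm from the base axis. Payload 4.2 kg.
Tool frame: the origin (TCP) lies midway between the tips of the shut fingers; the grasp point (between the pads) lies 19 mm behind it (env.grasp_offset is the distance from the TCP to the grasp point, in mm); z points along the fingers, y is the line along which they close (so a half turn about z gives the same grasp; the last joint's range is limited). The gripper opens to 91 mm and grips with 3 to 60 N. Pads are 32 mm wide; open, the fingers measure 118 mm over their backs; the gripper's body (76 mm by 178 mm) begins 60 mm behind the grasp point.
Start: joints at [70.474, 18.312, 89.639, -0, 72.044, -1.146], TCP at [181.315, 545.681, 213.976] pointing down, gripper open.
Joint ranges: [-177.97, 177.97], [-48.28, 115.42], [12.27, 149.76], [-77.06, 257.06], [2.81, 150.46], [-146.56, 146.56]. Speed limits (degrees/s): [147.25, 147.25, 180, 180, 180, 180].

### API

Orientations are given as [roll, pitch, yaw] about the fixed x, y, z axes, in that order (R = Rz(yaw) Ry(pitch) Rx(roll)).
In Python, from workcell import env, optics gives the robot as it stands. The module is installed in compiled form; this text tells all that it offers.
- The arm moves only by the tool send_rows, never from a script. Its argument "targets" is a list that holds one entry, the list of rows, each a list of 7 numbers: the turn, a rotation vector about the world's x, y, z scaled (see below), then the shift along the world's x, y, z scaled (see below), then the closure, from -1 (fully open) to 1 (shut). In form: [[[rx, ry, rz, x, y, z, gripper], ...]]. A call has 1 to 12 rows; each row shifts and turns the commanded pose from where the row before left it; what a row does not reach is not made up. The controller multiplies each number of a shift by 0.2 m and each number of a turn by pi/2 rad. A row lasts 1/10 s, in which the tool goes at most 50 mm and 8.59 degrees, less where a joint would pass 70% of its speed; a pose out of reach is approached as far as the arm can. A call with a number of a shift or a turn outside -1 to 1 is refused whole. A call with a gripper value outside its range is refused whole. The fingers move at their own pace and stop on an object; "grip_force" is the grip in N (left out, the last holds). Time passes only in rows, so rows that do not move let the fingers close. It gives the time, the measured TCP pose, the force, the opening and the grip force at its end, in the units of the state.
- env.state(): the state, without advancing time (a new reading comes with each control period).
- optics.grab_frame(name): name is "scene" or "top" or "wrist"; returns (picture, depth): 400x640x3 uint8, red, green, blue; 400x640 float32, mm along the optical axis (not along the pixel's ray), 0 where there is no reading.
- optics.camera_info(name): a dict with "camera_matrix" (3x3 intrinsics, pixels), "R" (3x3) and "t" (3): a world point X has camera coordinates R X + t; the wrist camera has in their place "mount" (4x4, takes a point from camera to tool coordinates, whose origin is the TCP and whose axes are the flange's). Camera axes: x right, y down, z forward; pixel columns grow to the right and rows downward; lengths in mm; the calibration is good to about 2 mm. A picture is of the moment at which its call begins: read the wrist's pose just before it. camera_info takes no time and is no camera call.
- env.job_done(): hands the job in; it is judged then, once.
Trained networks look in the newest picture that a camera, given by its name, has taken for a name from the list of things; names that differ only in an ending like _2 or _b are one class to them, and where a whole thing is asked for, a point or a joint stands for the part that bears it (a point fixed in the world has none). Each returns a list of dicts, best first, with "conf" (0 to 1); they miss things now and then, are a little off and sometimes report something else, mostly with a low value. They report only what shows in the picture. A call takes as long as a camera call.
- optics.silhouettes(camera, name): "mask" (400x640 bool, what is visible of it) and "at" ([column, row] in pixels, amid what is visible of it).
- optics.place_of(camera, name): "at" ([column, row] in pixels: a listed point, or the origin of a listed thing).
The state is a dict: "time_s": time; "qpos": joint angles; "qvel": joint speeds; "effort": joint torques, N m; "ee_pos": TCP position; "ee_rot": TCP orientation; "force": force on the tool from outside, world axes, zero at the start; "torque": the same for the moment, N m; "gripper_width": finger opening in mm; "gripper_force": force on a finger pad.
Only numpy, scipy, OpenCV 4.12 (cv2) and the standard library are available. Lean on these libraries where they do the work, as an engineer would, in place of code of your own. Each camera call takes 0.05 s, during which the arm holds its last target. There are 200 camera calls.

### The job

With a fingertip, press the yellow spring plate of the carton lane down behind the carton, so that the two steel stop pins sink below the lane floor, and keep it held down while you push the carton along the lane, all the way past the pins into the end bay with the green marks. Then take the fingers away so that the pins spring up behind the carton and lock it in. Only press and gently push: do not pinch, lift or tip the carton, and leave everything else where it stands.

Things in the scene. Friction and masses are not known exactly. Their poses are not given: they have to be found in the camera images.
- stop_lane: Fixed open-topped carton channel: white floor, low blue side guides, end wall. Sizes in mm. Origin on the table under the midpoint of the two stop pins; x points along the lane in the feed direction, z up. Floor at z 34, from x -160 (open end) to the end wall's face at x 82 (top z 70). Guides: inner faces y +-57.5, tops z 48. A slot 50 wide, y -25 to 25, runs along the floor; the yellow spring plate lies in it.
- pins (a point): Midpoint between the two steel stop pins, at floor level (lane x 0, y 0, z 34 mm). The pins, 10 mm in diameter at lane y = +-38 mm, stand 12 mm above the floor at rest and block the carton; a finger on the plate passes between them.
- bay (a point): Middle of the green-marked end bay, on floor level (lane x 44 mm). The carton is wholly past the pins when its origin is at lane x = 30 mm or more; it meets the end wall at x = 57 mm.
- carton: White medicine carton with blue print, a closed box 50 x 106 x 43 mm, 0.06 to 0.12 kg. It stands in the lane on the floor either side of the slot, before the pins, its 106 mm length (its y axis) across the lane, 50 mm (its x axis) along it. Origin at the centre of its underside.
- stop_plate (a joint): How far the yellow spring plate is pressed, m: 0 at rest, 0.018 at its lower stop; beyond 0.012 the pins are below the floor. Plate and pins are one rigid part that moves straight down and stays level wherever it is pressed. About 5 N starts it, 8 to 9 N brings it to the bottom; it springs back when let go. A finger can slide along it while pressing.
- press_pad (a point): Point on top of the yellow plate near its black-ribbed end at the lane's open end (lane x -130, y 0 mm); it moves with the plate. The plate is flat, 46 mm wide, from lane x -159 to 76 mm (on under the carton and into the bay); its top is 33 mm above the table at rest. Shut fingers fit on it behind the carton: 64 mm or more of plate is free there.
- red_marker: Bystander: white felt marker with a red cap, 136 mm long, lying beyond the end wall of the lane. Origin at the centre of its underside.
- blue_vial: Bystander: amber vial with a blue cap, 20 mm across, 46 mm tall, standing beside the lane. Origin at the centre of its underside.
- orange_vial: Bystander: amber vial with an orange cap, 20 mm across, 46 mm tall, standing beside the lane. Origin at the centre of its underside.
- spare_carton: Bystander: second white carton, same size as the first (50 x 106 x 43), standing on the table outside the lane. Origin at the centre of its underside.
- gel_bottle: Bystander: pump bottle, 55 mm across, 149 mm tall. Origin at the centre of its underside.
- ring_scanner: Bystander: small black finger scanner, 49 x 33 x 21. Origin at the centre of its underside.
- tan_roll: Bystander: roll of tan tape lying flat, 105 mm across, 48 mm tall. Origin at the centre of its underside.

How it is judged:
By the outcome, as a careful person would: the job done as asked, in the order asked, and still so for the second after the job is handed in, with the robot touching nothing.
It also fails if it takes over 38 s, if anything falls off the work surface, if the arm or the gripper's body presses on something with over 40 N, if the wrist force passes 120 N, or if a joint passes its speed limit or range.

## Working session

There is one attempt and no reset: what is moved stays moved. The work goes in short steps, Python scripts to look and compute and a tool call to move; the robot and the scene stay as the last step left them, time stands still between calls to the robot, and variables do not carry over. Pictures are saved under pics/ and viewed, at most 10 in all, crops included, and the job is handed in when it is done.

Besides the shell and the picture viewer there is one more tool, called after ">>>" in YAML: its name, and indented under it one key for each argument. send_rows: Moves the arm, as the interface text tells. Its arguments: {"type":"object","properties":{"targets":{"type":"array"},"grip_force":{"type":"number"}},"required":["targets"]}

```bash
mkdir -p pics; cat > h.py <<'E'
import numpy as np, cv2
from workcell import env, optics
def ray(cam,uv,z):
    "world point of pixel uv at world height z"
    c=optics.camera_info(cam);K=np.array(c["camera_matrix"]);R=np.array(c["R"]);t=np.array(c["t"]).ravel()
    o=-R.T@t; d=R.T@np.linalg.solve(K,[uv[0],uv[1],1]); return o+d*(z-o[2])/d[2]
E
python3 - <<'E'
from h import *
for cam in ("top","scene"):
    p,d=optics.grab_frame(cam); cv2.imwrite(f"pics/{cam}.png",p[:,:,::-1])
    for n,z in (("pins",34),("bay",34),("press_pad",33),("carton",34),("stop_lane",0)):
        r=optics.place_of(cam,n)
        for q in r[:2]: print(cam,n,q["conf"],np.round(q["at"]),np.round(ray(cam,q["at"],z)))
print(env.state())
E
```

```text
top pins 0.67 [380. 218.] [ 532. -198.   34.]
top bay 0.84 [398. 213.] [ 543. -243.   34.]
top press_pad 0.72 [336. 239.] [480. -90.  33.]
top carton 0.87 [358. 229.] [ 504. -143.   34.]
top stop_lane 0.86 [381. 220.] [ 527. -205.    0.]
top stop_lane 0.48 [379. 219.] [ 532. -200.    0.]
scene pins 0.64 [346. 243.] [ 525. -205.   34.]
scene bay 0.84 [366. 248.] [ 540. -243.   34.]
scene press_pad 0.62 [291. 228.] [478. -88.  33.]
scene carton 0.83 [319. 236.] [ 501. -152.   34.]
scene carton 0.21 [214. 205.] [403. 112.  34.]
scene stop_lane 0.91 [345. 259.] [ 522. -206.    0.]
{'time_s': 0.6, 'qpos': array([ 7.04736269e+01,  1.83092928e+01,  8.96391332e+01, -5.35648054e-05,
        7.20425457e+01, -1.14706112e+00]), 'qvel': array([ 0.08529012,  0.0630004 , -0.01745202, -0.00064455, -0.13804829,
       -0.03198742]), 'effort': array([-2.16204248e-04, -4.12118232e+01, -2.32134068e+01,  7.28692487e-02,
        3.76480061e-02,  2.54016168e-07]), 'ee_pos': array([181.31850087, 545.68505506, 214.00118338]), 'ee_rot': array([1.79990974e+02, 2.31683019e-04, 1.61620704e+02]), 'force': array([ 0.59653002, -0.090717  ,  0.35726928]), 'torque': array([-0.01940242, -0.00024913,  0.01411163]), 'gripper_force': 0.0, 'gripper_width': 91.19181863090819}
```

View pics/top.png

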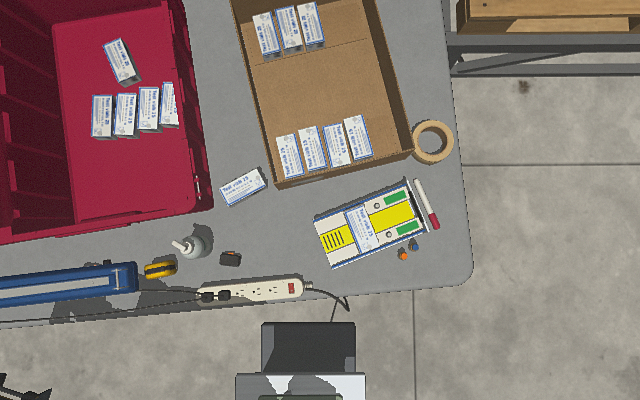

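View pics/scene.png

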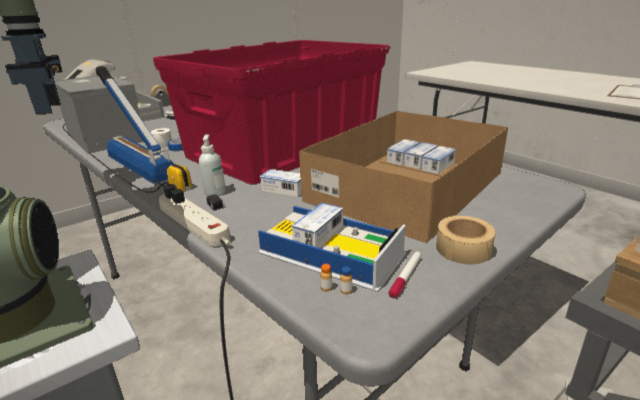

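The top view shows the lane at px (315–430, 180–268), with the carton at (360, 228) in front of the pins and the open ribbed end at (330, 238). The feed direction is toward the lower right of the world (about -68°). The scene view agrees. The brown box stands close to the lane's far side, and the vials are on the near side. I'm moving above the open end with the fingers shut.

>>> send_rows:
  targets:
    - [[0, 0, -0.09, 0.083, -0.177, 0, 1], [0, 0, -0.09, 0.083, -0.177, 0, 1], [0, 0, -0.09, 0.083, -0.177, 0, 1], [0, 0, -0.09, 0.083, -0.177, 0, 1], [0, 0, -0.09, 0.083, -0.177, 0, 1], [0, 0, -0.09, 0.083, -0.177, 0, 1], [0, 0, -0.09, 0.083, -0.177, 0, 1], [0, 0, -0.09, 0.083, -0.177, 0, 1], [0, 0, -0.09, 0.083, -0.177, 0, 1]]

```text
time_s: 1.5
ee_pos: [331.1, 225.7, 214.2]
ee_rot: [179.9, -0.0, 88.4]
force: [0.4, 0.0, -0.6]
gripper_width: 21.9
gripper_force: 0.0
```

>>> send_rows:
  targets:
    - [[0, 0, -0.09, 0.083, -0.177, 0, 1], [0, 0, -0.09, 0.083, -0.177, 0, 1], [0, 0, -0.09, 0.083, -0.177, 0, 1], [0, 0, -0.09, 0.083, -0.177, 0, 1], [0, 0, -0.09, 0.083, -0.177, 0, 1], [0, 0, -0.09, 0.083, -0.177, 0, 1], [0, 0, -0.09, 0.083, -0.177, 0, 1], [0, 0, -0.09, 0.083, -0.177, 0, 1], [0, 0, 0, 0, 0, 0, 1], [0, 0, 0, 0, 0, 0, 1]]

```text
time_s: 2.5
ee_pos: [463.4, -56.5, 213.8]
ee_rot: [-180.0, 0.0, 23.9]
force: [0.2, 0.9, -0.2]
gripper_width: 0.5
gripper_force: 0.0
```

```bash
cat >> h.py <<'E'
from scipy.spatial.transform import Rotation as Ro
def wray(st,uv,z):
    c=optics.camera_info("wrist");K=np.array(c["camera_matrix"]);M=np.array(c["mount"])
    T=np.eye(4);T[:3,:3]=Ro.from_euler("xyz",st["ee_rot"],degrees=True).as_matrix();T[:3,3]=st["ee_pos"]
    T=T@M; o=T[:3,3]; d=T[:3,:3]@np.linalg.solve(K,[uv[0],uv[1],1]); return o+d*(z-o[2])/d[2]
E
python3 - <<'E'
from h import *
s=env.state(); print(s["time_s"],s["ee_pos"],s["ee_rot"],s["qpos"],s["gripper_width"])
p,d=optics.grab_frame("wrist"); cv2.imwrite("pics/w1.png",p[:,:,::-1])
for n,z in (("pins",34),("bay",34),("press_pad",33),("carton",34)):
    for q in optics.place_of("wrist",n)[:2]: print(n,q["conf"],np.round(q["at"]),np.round(wray(s,q["at"],z)))
print(optics.camera_info("wrist")["mount"])
E
```

```text
2.5 [463.38411948 -56.49842124 213.76793955] [-1.79955992e+02  2.52817044e-02  2.38717489e+01] [-8.38020457e+00  8.56052960e+00  1.02909144e+02  2.54876170e-02
  6.85751933e+01  5.77387369e+01] 0.4787775946926247
pins 0.65 [469. 181.] [ 525. -205.   34.]
pins 0.58 [413. 180.] [ 501. -150.   34.]
bay 0.71 [455. 174.] [ 525. -188.   34.]
press_pad 0.73 [348. 173.] [480. -82.  33.]
[[-5.65999622e-04 -9.64453129e-01 -2.64253366e-01  7.47469731e+01]
 [ 9.99999834e-01 -5.73242418e-04 -4.97026219e-05  5.04000117e-02]
 [-1.03545389e-04 -2.64253351e-01  9.64453294e-01 -1.69552560e+02]
 [ 0.00000000e+00  0.00000000e+00  0.00000000e+00  1.00000000e+00]]
```

View pics/w1.png

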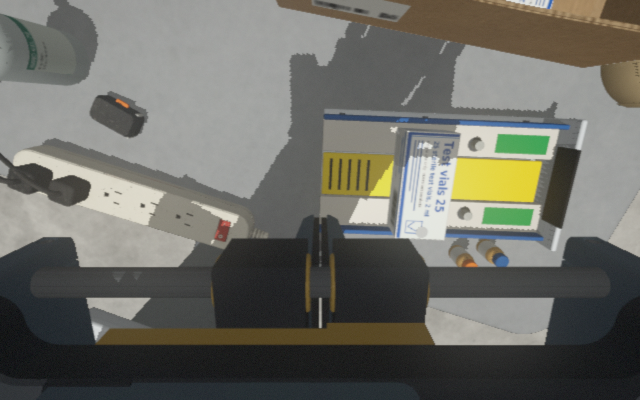

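The wrist view shows the ribbed pad at (348, 173), the carton at (395–460, 130–240), the pins at about (477, 144) and (464, 213), and yellow plate on both sides of the carton. Next I'll fit the yellow plate's edges and the pins for an accurate lane axis.

```bash
python3 - <<'E'
from h import *
s=env.state()
p=cv2.imread("pics/w1.png"); h=cv2.cvtColor(p,cv2.COLOR_BGR2HSV)
m=((h[...,0]>22)&(h[...,0]<35)&(h[...,1]>150)&(h[...,2]>60)).astype(np.uint8); m[:120]=0;m[215:]=0;m[:,:318]=0;m[:,550:]=0
m=cv2.morphologyEx(m,cv2.MORPH_OPEN,np.ones((3,3),np.uint8))
W=lambda u,v,z:wray(s,(u,v),z)[:2]
up=[];lo=[]
for u in list(range(326,385,3))+list(range(480,535,3)):
    v=np.flatnonzero(m[:,u])
    if len(v)>25: up.append(W(u,v[0]-.5,33)); lo.append(W(u,v[-1]+.5,33))
for e in (up,lo):
    l=cv2.fitLine(np.array(e,np.float32),cv2.DIST_HUBER,0,.01,.01).ravel(); l[:2]*=np.sign(l[0]); print(np.degrees(np.arctan2(l[1],l[0])),l[2:],len(e))
a=[W(477,140,46),W(464,208.5,46)]; print("pins",a,(a[0]+a[1])/2,np.linalg.norm(a[0]-a[1]))
u=np.flatnonzero(m[175]);print("yellow cols row175",u[0],u[-1],W(u[0],175,33),W(u[-1],178,33)); print("carton back", W(391,180,34),W(403,130,77),W(397,236,77))
E
```

```text
-68.17064 [ 538.9197  -171.71162] 31
-68.50164 [ 497.1485  -188.14009] 31
pins [array([ 565.50126974, -183.38756218]), array([ 497.3212634 , -208.49852509])] [ 531.41126657 -195.94304364] 72.65723447991626
yellow cols row175 323 538 [466.92186099 -57.16131912] [ 558.5382503  -271.02857806]
carton back [ 491.9757609  -126.45004166] [ 542.73407012 -102.55902517] [ 448.58557041 -145.47878125]
```

>>> send_rows:
  targets:
    - [[0, 0, -0.0245, 0.05, -0.09, -0.1, 1], [0, 0, 0, 0.052, -0.092, -0.15, 1], [0, 0, 0, 0, 0, -0.2, 1], [0, 0, 0, 0, 0, -0.2, 1], [0, 0, 0, 0, 0, -0.15, 1], [0, 0, 0, 0, 0, -0.04, 1], [0, 0, 0, 0, 0, 0, 1], [0, 0, 0, 0, 0, 0, 1]]

```text
time_s: 3.55
ee_pos: [485.2, -92.4, 47.4]
ee_rot: [179.9, -0.1, 21.8]
force: [-0.4, 0.5, 0.3]
gripper_width: 0.5
gripper_force: 0.0
```

```bash
python3 - <<'E'
from h import *
s=env.state(); print(s["ee_pos"],s["force"])
p,d=optics.grab_frame("scene"); cv2.imwrite("pics/s2.png",cv2.resize(p[150:310,220:440,::-1],None,fx=3,fy=3))
E
```

```text
[485.2101176  -92.39863649  47.4135168 ] [-0.38876615  0.5388983   0.27203281]
```

View pics/s2.png

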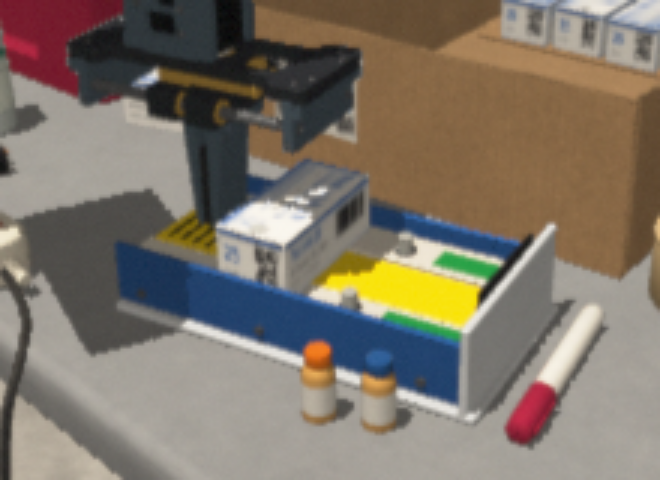

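The fingertip is over the plate between the ribs and the carton, with a clear gap. The fingers widen upward, so I'll tilt the tool back slightly to push the carton low, then press.

>>> send_rows:
  targets:
    - [[-0.062, -0.0245, 0, 0, 0, 0, 1], [-0.062, -0.0245, 0, 0, 0, 0, 1], [0, 0, 0, 0, 0, -0.03, 1], [0, 0, 0, 0, 0, -0.03, 1], [0, 0, 0, 0, 0, -0.03, 1], [0, 0, 0, 0, 0, -0.02, 1], [0, 0, 0, 0, 0, -0.015, 1], [0, 0, 0, 0, 0, 0, 1], [0, 0, 0, 0, 0, 0, 1]]

```text
time_s: 4.5
ee_pos: [485.0, -92.6, 21.4]
ee_rot: [168.1, -0.1, 21.6]
force: [-1.4, 5.4, 7.1]
gripper_width: 0.8
gripper_force: 3.7
```

>>> send_rows:
  targets:
    - [[0, 0, 0, 0, 0, -0.015, 1], [0, 0, 0, 0, 0, 0, 1], [0, 0, 0, 0, 0, 0, 1]]

```text
time_s: 4.8
ee_pos: [485.1, -92.6, 18.5]
ee_rot: [168.1, -0.1, 21.6]
force: [-1.8, 5.6, 8.4]
gripper_width: 0.1
gripper_force: 4.0
```

```bash
python3 - <<'E'
from h import *
s=env.state(); print(s["ee_pos"],s["force"])
p,d=optics.grab_frame("scene"); cv2.imwrite("pics/s3.png",cv2.resize(p[150:310,220:440,::-1],None,fx=3,fy=3))
E
```

```text
[485.06513271 -92.6318591   18.4940906 ] [-1.76406651  5.57871208  8.3962373 ]
```

View pics/s3.png

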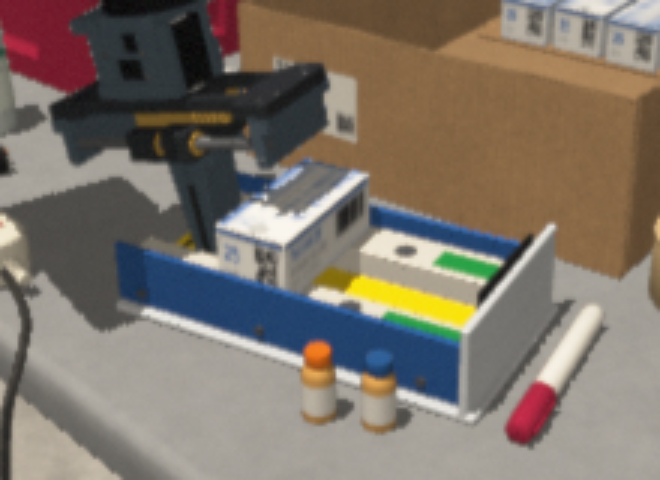

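The pins have sunk level with the floor. Now I'll slide along the lane.

>>> send_rows:
  targets:
    - [[0, 0, 0, 0.013, -0.0325, 0, 1], [0, 0, 0, 0.013, -0.0325, 0, 1], [0, 0, 0, 0.013, -0.0325, 0, 1], [0, 0, 0, 0.013, -0.0325, 0, 1], [0, 0, 0, 0.013, -0.0325, 0, 1], [0, 0, 0, 0.013, -0.0325, 0, 1], [0, 0, 0, 0.013, -0.0325, 0, 1], [0, 0, 0, 0.013, -0.0325, 0, 1], [0, 0, 0, 0, 0, 0, 1]]

```text
time_s: 5.75
ee_pos: [505.6, -145.7, 18.6]
ee_rot: [168.0, -0.0, 21.6]
force: [-1.8, 3.4, 8.4]
gripper_width: 0.6
gripper_force: 4.0
```

```bash
python3 - <<'E'
from h import *
s=env.state(); print(s["ee_pos"],s["force"])
p,d=optics.grab_frame("scene"); cv2.imwrite("pics/s4.png",cv2.resize(p[150:310,220:440,::-1],None,fx=3,fy=3))
E
```

```text
[ 505.56358891 -145.70966809   18.5601557 ] [-1.8060313   3.35782527  8.37068255]
```

View pics/s4.png

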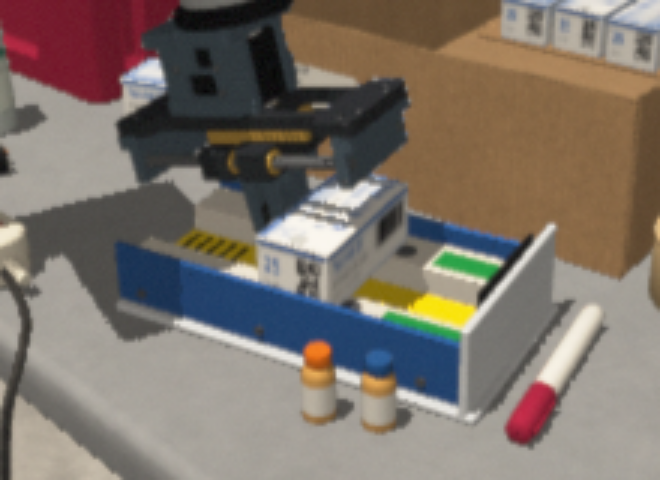

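The carton is upright and square, its front edge just short of the sunk pins. I'll keep pushing.

>>> send_rows:
  targets:
    - [[0, 0, 0, 0.013, -0.0325, 0, 1], [0, 0, 0, 0.013, -0.0325, 0, 1], [0, 0, 0, 0.013, -0.0325, 0, 1], [0, 0, 0, 0.013, -0.0325, 0, 1], [0, 0, 0, 0.013, -0.0325, 0, 1], [0, 0, 0, 0.013, -0.0325, 0, 1], [0, 0, 0, 0.013, -0.0325, 0, 1], [0, 0, 0, 0.013, -0.0325, 0, 1], [0, 0, 0, 0, 0, 0, 1]]

```text
time_s: 6.7
ee_pos: [526.1, -197.8, 18.6]
ee_rot: [168.0, -0.0, 21.6]
force: [-1.1, 2.4, 8.3]
gripper_width: 0.1
gripper_force: 4.0
```

```bash
python3 - <<'E'
from h import *
s=env.state(); print(s["ee_pos"],s["force"])
p,d=optics.grab_frame("scene"); cv2.imwrite("pics/s5.png",cv2.resize(p[150:310,220:440,::-1],None,fx=3,fy=3))
O=np.array([528,-202]);D=np.array([.37,-.929])
for q in optics.place_of("scene","carton")[:2]: print(q, (ray("scene",q["at"],34)[:2]-O)@D)
E
```

```text
[ 526.08259326 -197.76822652   18.56765277] [-1.14950214  2.35261161  8.30999023]
{'at': [359.1, 248.0], 'conf': 0.97} 31.696743978904703
```

View pics/s5.png

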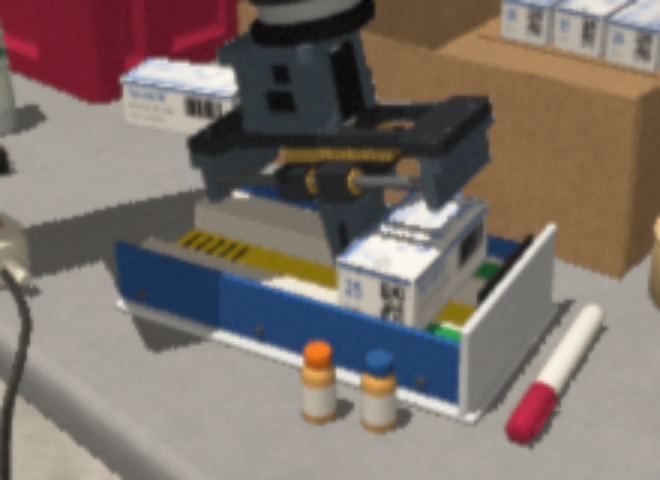

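The carton is at lane x of about 32, upright. I'll push about 14 mm more, ease back while still pressing, and then lift.

>>> send_rows:
  targets:
    - [[0, 0, 0, 0.009, -0.023, 0, 1], [0, 0, 0, 0.009, -0.023, 0, 1], [0, 0, 0, 0.009, -0.023, 0, 1], [0, 0, 0, 0, 0, 0, 1], [0, 0, 0, -0.009, 0.023, 0, 1], [0, 0, 0, -0.0185, 0.0465, 0, 1], [0, 0, 0, 0, 0, 0, 1]]

```text
time_s: 7.5
ee_pos: [528.4, -198.6, 20.0]
ee_rot: [167.7, -0.3, 21.7]
force: [1.5, -1.1, 7.6]
gripper_width: 0.3
gripper_force: 3.9
```

```bash
python3 - <<'E'
from h import *
s=env.state(); print(s["ee_pos"],s["force"])
p,d=optics.grab_frame("scene"); cv2.imwrite("pics/s6.png",cv2.resize(p[150:310,220:440,::-1],None,fx=3,fy=3))
O=np.array([528,-202]);D=np.array([.37,-.929])
for q in optics.place_of("scene","carton")[:2]: print(q, (ray("scene",q["at"],34)[:2]-O)@D)
E
```

```text
[ 528.38862332 -198.61545871   19.98968013] [ 1.45263841 -1.1244135   7.58901242]
{'at': [365.1, 250.8], 'conf': 0.82} 45.469070734513885
```

View pics/s6.png

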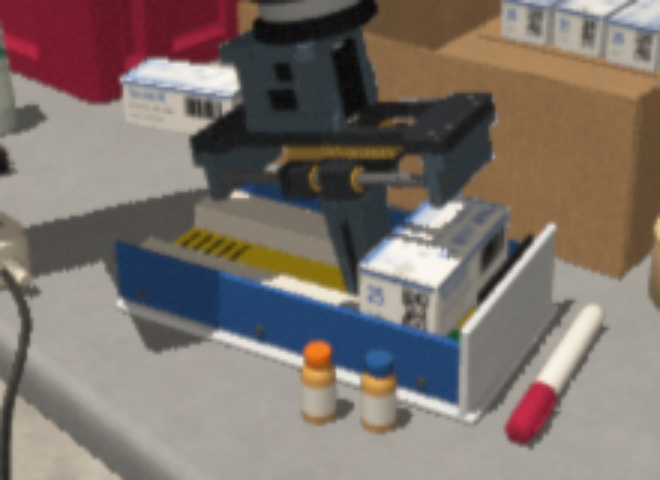

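The carton is at x of about 45, in the bay, with a gap to the finger. Now I'll lift away.

>>> send_rows:
  targets:
    - [[0, 0, 0, -0.009, 0.023, 0.02, 1], [0, 0, 0, 0, 0, 0.05, 1], [0, 0, 0, 0, 0, 0.1, 1], [0, 0, 0, 0, 0, 0.2, 1], [0, 0, 0, 0, 0, 0.2, 1], [0, 0, 0, -0.05, 0.1, 0.2, 1], [0, 0, 0, -0.08, 0.18, 0.1, 1], [0, 0, 0, -0.08, 0.18, 0, 1], [0, 0, 0, -0.05, 0.1, 0, 1], [0, 0, 0, 0, 0, 0, 1], [0, 0, 0, 0, 0, 0, 1]]

```text
time_s: 8.7
ee_pos: [472.3, -80.5, 192.1]
ee_rot: [168.0, -0.0, 21.7]
force: [0.2, 0.2, -0.3]
gripper_width: 0.6
gripper_force: 0.0
```

```bash
python3 - <<'E'
from h import *
s=env.state(); print(s["time_s"],s["ee_pos"],s["force"])
p,d=optics.grab_frame("scene"); q,d=optics.grab_frame("top")
a=cv2.resize(p[180:310,240:440,::-1],(800,520)); cv2.imwrite("pics/s7.png",a)
O=np.array([528,-202]);D=np.array([.37,-.929])
for c in ("scene","top"):
  for q in optics.place_of(c,"carton")[:1]: print(q, (ray(c,q["at"],34)[:2]-O)@D)
E
```

```text
8.7 [472.28874363 -80.46122217 192.10745799] [ 0.19474754  0.16609491 -0.30026651]
{'at': [363.8, 250.5], 'conf': 0.83} 42.952871754816165
{'at': [395.7, 214.6], 'conf': 0.82} 37.19489860172524
```

View pics/s7.png

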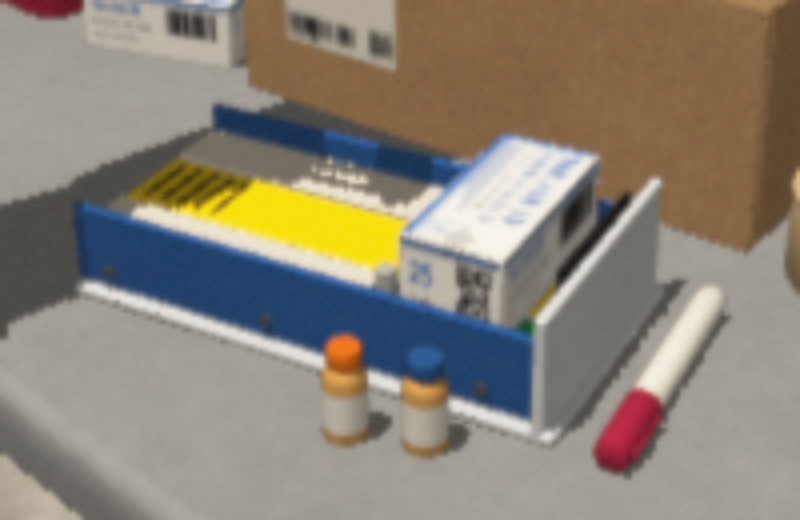

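The near pin is up at (387, 275) behind the carton. The carton sits level in the bay, the bystanders haven't moved, and the robot is clear.

```bash
python3 -c "
from workcell import env
print(env.job_done())"
```

```text
the job is handed in; nothing more can be done
None
```

The carton is locked in the end bay: it was pushed past the held-down pins, the near pin is visibly up behind it (the far one is hidden but part of the same rigid piece), the arm is clear, and the job is handed in at about 9 s.

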